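# Gauge the depth of a slanting drilled hole

## Robot

A 6-joint arm with a two-finger parallel gripper is mounted at the origin on the work surface. World frame = base frame: x ahead of the robot, y to its left, z up, the work surface at z = 0. Lengths are in m, angles in rad, forces in N, time in s.
With the tool pointing down it reaches from about 0.35 to 0.85 m from the base axis. Payload 8.1 kg.
Tool frame: the origin (TCP) lies on the mounting face of the last link; the fingertips stand 186 mm ahead of it and the grasp point (between the pads) lies 167 mm ahead of it; y points along the fingers, x is the direction in which the jaws open and shut, and the axes are right-handed (so a half turn about y gives the same grasp; the last joint's range is limited). The gripper opens to 93 mm and grips with 3 to 60 N. Pads are 15 mm wide; open, the fingers measure 128 mm over their backs; the gripper's body (75 mm by 188 mm) begins 65 mm behind the grasp point.
Start: joints at [-1.349, 0.13, 1.488, -0, 1.523, -0.085], TCP at [0.181, -0.572, 0.405] pointing down, gripper open.
Joint ranges: [-2.96, 2.96], [-0.89, 2.26], [0.02, 2.5], [-1.34, 4.48], [0, 2.73], [-2.66, 2.66]. Speed limits (rad/s): [2.39, 2.39, 2.79, 3.14, 3.14, 3.14].

## Interface

Orientations are given as a rotation vector (axis times angle).
In Python, from plant import robot, imaging gives the robot as it stands.
- The arm moves only by the shell command python3 -m inch 'ROWS' [OPENING] [FORCE]. ROWS is JSON, a list of rows, each an object of numbers: "x", "y", "z": the shift along the tool's x, y, z in mm; "twist": the turn about the tool's y in rad. In form: [{"x": .., "y": .., "z": .., "twist": ..}, ...]. A call has 1 to 12 rows; each row shifts and turns the commanded pose from where the row before left it, along the tool's axes as they then stand; what a row does not reach is not made up. A row lasts 1/10 s, in which the tool goes at most 50 mm and 8.59 degrees, less where a joint would pass 70% of its speed; a pose out of reach is approached as far as the arm can. A call with a gripper value outside its range is refused whole. OPENING is the gripper command: -1 is shut, 1 is fully open, values between are in proportion, set as the call begins (- or left out, the last holds). The fingers move at their own pace and stop on an object; FORCE is the grip in N (left out, the last holds). Time passes only in rows, so rows that do not move let the fingers close. It gives the time, the measured TCP pose, the force and the opening at its end, in the units of the state.
- robot.read_state(): the state, without advancing time (a new reading comes with each control period).
- imaging.read_camera(name): name is "side" or "top"; returns a dict with "color" (480x640x3 uint8, red, green, blue), "depth" (480x640 float32, m along the optical axis (not along the pixel's ray), 0 where there is no reading), "fx", "fy", "cx", "cy" (pixels), "rvec" (rotation vector, rad) and "tvec" (3), from world to camera coordinates, as OpenCV has them. Camera axes: x right, y down, z forward; pixel columns grow to the right and rows downward; lengths in m; the calibration is good to about 2 mm. A picture is of the moment at which its call begins.
- robot.close_job(): hands the job in, once; it reports no verdict.
The state is a dict: "t": time; "q": joint angles; "dq": joint speeds; "joint_torque": joint torques, N m; "tool_pos": TCP position; "orientation": TCP orientation; "force": force on the tool from outside, world axes, zero at the start; "wrist_torque": the same for the moment, N m; "opening": finger opening in m.
Only numpy, scipy, OpenCV 4.12 (cv2) and the standard library are available. Lean on these libraries where they do the work, as an engineer would, in place of code of your own. Each camera call takes 0.05 s, during which the arm holds its last target.

## Task

Slide the depth gauge along the rack's keyhole slot to the wide end and lift it free, collar and all. Then put its rod into the slanting drilled hole of the concrete sample and press gently until the rod bottoms out, so that the sample's face has pushed the blue collar up the rod to mark the depth. Let go and leave the gauge standing in the hole, the collar on the face, and leave the other things on the bench where they are.

Things in the scene. Friction and masses are not known exactly. Their poses are not given: they have to be found in the camera images.
- gauge_grip (a point): Depth gauge (about 200 g): centre of its orange square handle, 18 x 18 x 56 mm. z runs along the rod from tip to handle, up while it hangs; x and y are square to the handle's flats. Below the handle: a dark disc 40 mm across, 6 mm thick, its underside 34 mm below this point and resting on the rack's plate; then a steel rod 10 mm thick, 120 mm long, hung through the slot near its narrow end.
- gauge_tip (a point): Free end (tip) of the gauge's rod, on its axis, 154 mm below the handle's centre. Axes as for the gauge.
- collar_under (a point): Underside, on the axis, of the blue collar on the rod: 24 mm across, 12 mm high. Axes as for the gauge. It grips the rod with about 3 N of friction and stays where it is pushed; the weight of the gauge alone does not move it. It cannot come off.
- collar (a joint): How far the collar has been pushed up the rod, in m: 0 = its underside 12 mm above the tip (lowest stop), most 0.094.
- slot_wide (a point): Rack, fixed to the bench: centre of the wide end of the keyhole slot, on top of its level steel plate (140 mm above the bench, 6 mm thick, 106 x 170 mm; nothing stands above it). z up; y along the slot from narrow to wide end. The wide end is an eight-sided opening 34 mm across flats, the slot 14 mm wide: the collar passes only through the wide end, the disc through neither.
- slot_narrow (a point): Rack: centre line of the slot on the plate's top, 7 mm from its closed narrow end, 88 mm from the wide end's centre. Axes as for slot_wide.
- hole_mouth (a point): Concrete sample, fixed in a green cradle: centre of the drilled hole's mouth, in the middle of the slanting face (115 x 125 mm), 135 mm above the bench, in a blue crayon ring 42 mm across. z points out of the hole square to the face, 30 degrees from vertical, leaning roughly to the robot; x up the face, y level. Hole 16 mm wide, 2 mm chamfer, 52 to 82 mm deep (varies).
- hole_bottom (a point): Centre of the flat bottom of the drilled hole, inside the sample. Axes as for hole_mouth.
- tape_c (a point): Bystander: centre of a yellow ring of hard plastic, 90 mm across, 24 mm high, lying flat.
- carton_c (a point): Bystander: centre of a small cardboard carton 100 x 75 x 55 mm.
- jar_c (a point): Bystander: centre of a grey jar with a blue cap, 60 mm across, 85 mm high.
- driver_grip (a point): Bystander: handle of a green screwdriver lying on the bench.
- spool_c (a point): Bystander: centre of a small empty plywood spool, 90 mm across, 50 mm high.
There are look-alikes about, which are no part of the job. Leave any white look-alike of the part that bears gauge_grip alone. What is shaped like the part that bears slot_wide but yellow is not meant.

How it is judged:
By the outcome, as a careful person would: the job done as asked, in the order asked, and still so for the second after the job is handed in, with the robot touching nothing.
It also fails if it takes over 48 s, if anything falls off the work surface, if the arm or the gripper's body presses on something with over 40 N, if the wrist force passes 120 N, or if a joint passes its speed limit or range.

## Working session

There is one attempt and no reset: what is moved stays moved. The work goes in short steps, Python scripts to look and compute and a shell command to move; the robot and the scene stay as the last step left them, time stands still between calls to the robot, and variables do not carry over. Pictures are saved under pics/ and viewed, and the job is handed in when it is done.

```bash
ls; mkdir -p pics
cat > h.py <<'E'
import numpy as np, cv2
from plant import robot, imaging
def cap(n):
    c=imaging.read_camera(n); np.savez(f'/tmp/{n}.npz',**c); return c
def load(n): return dict(np.load(f'/tmp/{n}.npz'))
def RT(c): return cv2.Rodrigues(np.array(c['rvec'],float))[0], np.array(c['tvec'],float).ravel()
def ray(c,u,v):
    R,t=RT(c); d=R.T@np.array([(u-c['cx'])/c['fx'],(v-c['cy'])/c['fy'],1.]); return -R.T@t,d
def plane(c,u,v,z):
    o,d=ray(c,u,v); return o+d*(z-o[2])/d[2]
def dep(c,u,v):
    o,d=ray(c,u,v); return o+d*float(c['depth'][int(round(v)),int(round(u))])
def cloud(c):
    R,t=RT(c); v,u=np.mgrid[:480,:640]; z=c['depth']
    P=np.stack([(u-c['cx'])/c['fx']*z,(v-c['cy'])/c['fy']*z,z],-1); return (P-t)@R
def proj(c,p):
    return cv2.projectPoints(np.array(p,float).reshape(-1,3),np.array(c['rvec'],float),np.array(c['tvec'],float),np.array([[c['fx'],0,c['cx']],[0,c['fy'],c['cy']],[0,0,1]],float),None)[0].reshape(-1,2)
def tri(a,ua,b,ub):
    o1,d1=ray(a,*ua);o2,d2=ray(b,*ub);d1/=np.linalg.norm(d1);d2/=np.linalg.norm(d2)
    s=np.linalg.lstsq(np.c_[d1,-d2],o2-o1,rcond=None)[0];p,q=o1+d1*s[0],o2+d2*s[1];return (p+q)/2,np.linalg.norm(p-q)
def save(c,name,box=None,k=1):
    im=c['color'][...,::-1]
    if box: im=im[box[1]:box[3],box[0]:box[2]]
    cv2.imwrite(f'pics/{name}.png',cv2.resize(im,None,fx=k,fy=k,interpolation=cv2.INTER_CUBIC))
E
python3 - <<'E'
from h import *
for n in('side','top'):
    c=cap(n); save(c,n+'0'); R,t=RT(c); print(n,-R.T@t,R[2],c['fx'])
s=robot.read_state(); print(s)
E
```

```text
pics
side [ 0.44061223 -0.54459158  0.86675869] [ 0.05522312  0.63059996 -0.77414088] 476.01904480989015
top [0.33022746 0.04908018 1.18178898] [ 0.16744703  0.02076624 -0.98566234] 514.0079666754224
{'t': 0.1, 'q': array([-1.34942980e+00,  1.31083377e-01,  1.48915499e+00, -1.04978630e-05,
        1.52300783e+00, -8.54124520e-02]), 'dq': array([ 0.00147692,  0.0004113 , -0.00466687,  0.00017726,  0.00045946,
        0.00131157]), 'joint_torque': array([ 1.39660940e-03, -5.61345506e+01, -4.93092906e+01,  7.70879793e-02,
        2.91642017e-02, -6.66887149e-05]), 'tool_pos': array([ 0.18116115, -0.57178356,  0.4038019 ]), 'orientation': array([-1.33774316,  0.98118413, -0.97910553]), 'force': array([ 0.67182807,  0.29903918, -0.39934036]), 'wrist_torque': array([ 0.04964023, -0.05212644,  0.016408  ]), 'opening': 0.09296267950031835}
```

View pics/side0.png

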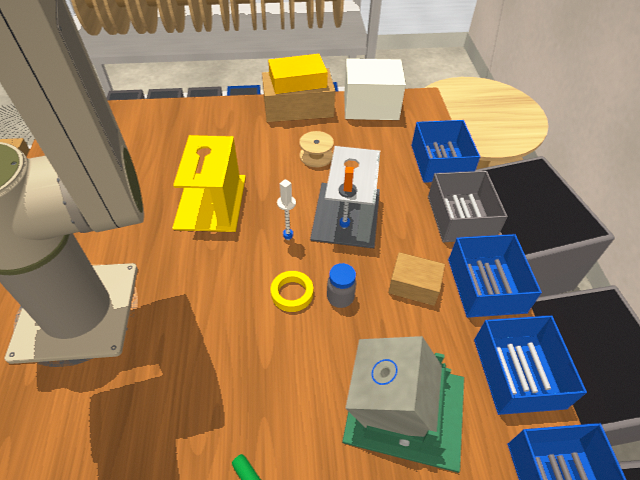

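View pics/top0.png

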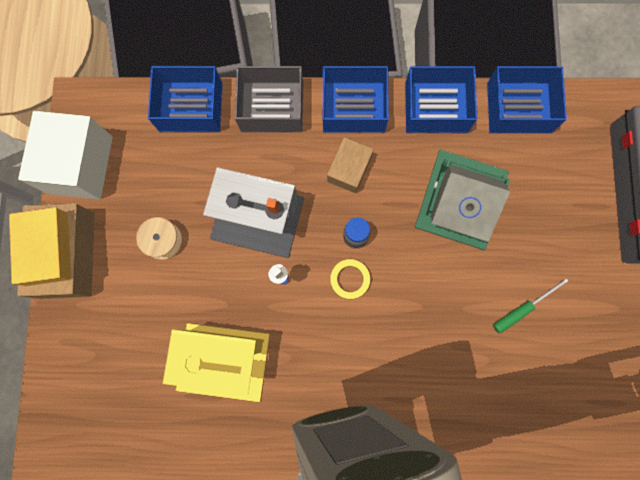

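Run:
```python
from h import *
s=robot.read_state(); print(cv2.Rodrigues(s['orientation'])[0].round(4))
```

```text
[[ 3.020e-01 -4.000e-04  9.533e-01]
 [-9.533e-01  1.600e-03  3.020e-01]
 [-1.600e-03 -1.000e+00  1.000e-04]]
```

The orange gauge is at side (349,178) / top (271,205), in the steel rack. The white look-alike is at side (286,195) / top (278,273), and the yellow rack at side (208,165) / top (215,362). Neither of those two is meant: the orange handle and the grey steel plate fit the description. The blue-ringed hole is at side (384,372) / top (470,207). Next I'll take crops and measurements.

Run:
```python
from h import *
s,t=load('side'),load('top')
a=cv2.resize(s['color'][130:260,300:400],None,fx=4,fy=4,interpolation=2);b=cv2.resize(t['color'][160:260,195:310],None,fx=4,fy=4,interpolation=2)
h=max(a.shape[0],b.shape[0]); f=lambda i:np.pad(i,((0,h-i.shape[0]),(0,0),(0,0)))
im=np.hstack([f(a),f(b)]); k=min(800/im.shape[1],600/h); cv2.imwrite('pics/crop1.png',cv2.resize(im,None,fx=k,fy=k)[...,::-1])
a=cv2.resize(s['color'][325:415,340:450],None,fx=4,fy=4,interpolation=2);b=cv2.resize(t['color'][150:250,415:510],None,fx=4,fy=4,interpolation=2)
h=max(a.shape[0],b.shape[0])
im=np.hstack([f(a),f(b)]); k=min(800/im.shape[1],600/h); cv2.imwrite('pics/crop2.png',cv2.resize(im,None,fx=k,fy=k)[...,::-1])
for n,c in(('side',s),('top',t)):
    hsv=cv2.cvtColor(c['color'],cv2.COLOR_RGB2HSV)
    m=cv2.inRange(hsv,(5,200,100),(16,255,255)); P=cloud(c)
    nl,lab,st,ce=cv2.connectedComponentsWithStats(m)
    for i in range(1,nl):
        if st[i,4]>40:
            p=P[lab==i]; print(n,st[i],ce[i].round(1),p.min(0).round(4),p.max(0).round(4),np.median(p,0).round(4))
    z=P[...,2]
    for nm,lo,hi,box in(('plate',.135,.150,(.3,.0,.8,.3)),):
        k=(z>lo)&(z<hi)&(P[...,0]>.3)&(P[...,0]<.9)&(P[...,1]>-.05)&(P[...,1]<.35)&(c['color'].min(-1)>130)
        print(n,nm,k.sum(),np.median(z[k]),P[k].min(0),P[k].max(0), cv2.minAreaRect((P[k][:,:2]*1000).astype(np.float32)))
```

```text
side [344 166  10  26 191] [348.2 178.7] [ 0.4406 -0.5446  0.0019] [0.6122 0.3994 0.8668] [0.5759 0.1616 0.1857]
side plate 2200 0.14136568164722652 [0.43514093 0.12870851 0.13503365] [0.66767355 0.31916423 0.14929584] ((551.0748291015625, 224.052734375), (194.72122192382812, 199.75527954101562), 77.82122802734375)
top plate 3295 0.1397225642775878 [0.31334329 0.13145461 0.13502094] [0.66924255 0.31858656 0.14980089] ((488.2617492675781, 236.43978881835938), (180.21873474121094, 348.9990234375), 84.20668029785156)
```

View pics/crop1.png

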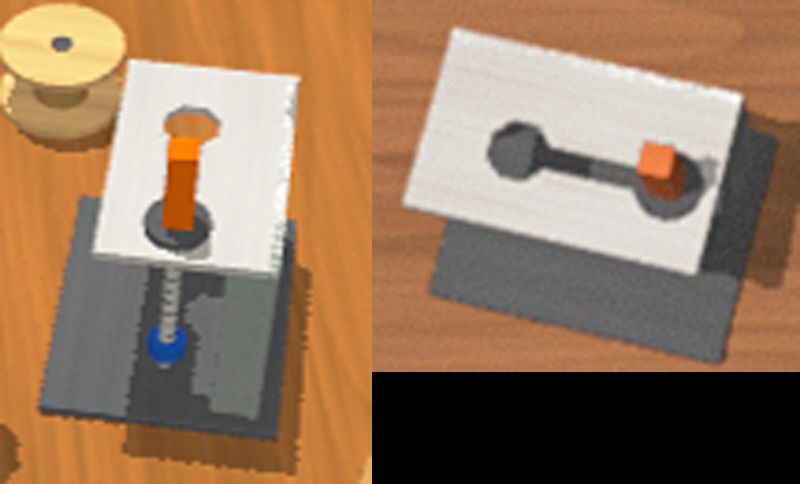

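View pics/crop2.png

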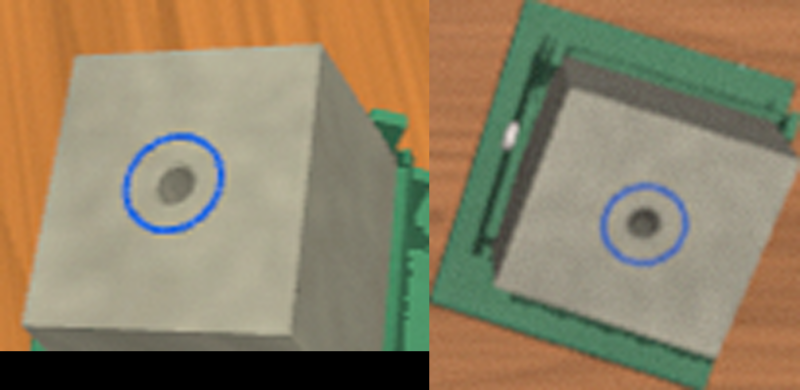

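Run:
```python
from h import *
s,t=load('side'),load('top')
def comp(c,lo,hi,box,mn=20):
    m=np.zeros((480,640),np.uint8); x0,y0,x1,y1=box
    m[y0:y1,x0:x1]=cv2.inRange(cv2.cvtColor(c['color'],cv2.COLOR_RGB2HSV),lo,hi)[y0:y1,x0:x1]; return m
# handle top faces (bright orange)
for n,c,box in(('s',s,(335,155,365,205)),('t',t,(255,190,295,225))):
    x0,y0,x1,y1=box; hsv=cv2.cvtColor(c['color'],cv2.COLOR_RGB2HSV)
    m=comp(c,(3,150,60),(18,255,255),box); v=hsv[...,2][m>0]; print(n,m.sum()//255,np.percentile(v,[5,25,50,75,95]))
    T=cv2.threshold(v.reshape(-1,1),0,255,cv2.THRESH_OTSU)[0]
    mt=((m>0)&(hsv[...,2]>T)).astype(np.uint8); mo=cv2.moments(mt,True); print(T,mo['m00'],mo['m10']/mo['m00'],mo['m01']/mo['m00'],cv2.minAreaRect(np.argwhere(mt)[:,::-1].astype(np.float32)))
# blue ring
def ring(c,box):
    m=comp(c,(105,120,80),(130,255,255),box); cs=cv2.findContours(m,cv2.RETR_CCOMP,cv2.CHAIN_APPROX_NONE)[0]
    pts=np.argwhere(m)[:,::-1].astype(np.float32); cs=max(cs,key=len)
    hull=cv2.convexHull(cs); e=cv2.fitEllipse(cs.reshape(-1,2).astype(np.float32)); return e,m
es,ms=ring(s,(350,340,420,410)); et,mt=ring(t,(440,185,500,230)); print(es,et)
p,e=tri(s,es[0],t,et[0]); print('ring tri',p,e)
# face plane from depth
for n,c,box in(('s',s,(362,345,432,402)),('t',t,(450,185,495,230))):
    P=cloud(c); x0,y0,x1,y1=box; Q=P[y0:y1,x0:x1].reshape(-1,3); d=c['depth'][y0:y1,x0:x1].ravel(); Q=Q[d>0]
    for _ in range(6):
        m=Q.mean(0) if _==0 else Q[k].mean(0); QQ=Q if _==0 else Q[k]; nn=np.linalg.svd(QQ-m,full_matrices=False)[2][2]; nn*=np.sign(nn[2]); k=abs((Q-m)@nn)<.006
    print(n,'normal',nn,'tilt',np.degrees(np.arccos(nn[2])),'yaw',np.degrees(np.arctan2(nn[1],nn[0])),k.sum(),len(Q))
    u,v=(es if n=='s' else et)[0]; o,dd=ray(c,u,v); print('mouth on plane',o+dd*((m-o)@nn)/(dd@nn))
```

```text
s 269 [172.4 181.  183.  209.  254. ]
216.0 49.0 348.7551020408163 169.46938775510205 ((349.0, 169.5), (5.0, 8.0), 90.0)
t 134 [102.   124.   188.5  240.   244.35]
165.0 69.0 271.04347826086956 202.8840579710145 ((271.0, 203.0), (8.0, 8.0), 90.0)
((384.0019836425781, 371.5575256347656), (22.919681549072266, 26.88625717163086), 40.534263610839844) ((456.9078063964844, 189.9652862548828), (35.749996185302734, 62.411441802978516), 142.8383331298828)
ring tri [ 0.61304168 -0.21856315  0.10387576] 0.0401667642592999
s normal [-0.4716201   0.1571265   0.86768989] tilt 29.808710555266668 yaw 161.57382000284636 3251 3974
mouth on plane [ 0.58635804 -0.23646276  0.13583908]
t normal [-0.47751511  0.15609583  0.86464641] tilt 30.157645790036078 yaw 161.89784975041363 1966 2017
mouth on plane [ 0.62130204 -0.2064582   0.14808658]
```

Run:
```python
from h import *
s,t=load('side'),load('top')
x0,y0,x1,y1=450,188,492,228
def fit(c,box):
    x0,y0,x1,y1=box; I=c['color'][y0:y1,x0:x1].astype(int); m=((I[...,2]-I[...,0])>35)
    p=np.argwhere(m)[:,::-1].astype(np.float32)+[x0,y0]; e=cv2.fitEllipse(p.astype(np.float32)); return e,m.sum()
es,n1=fit(s,(360,345,410,400)); et,n2=fit(t,(450,188,492,228)); print(es,n1,et,n2)
print('mouth',tri(s,es[0],t,et[0]))
print('handle top',tri(s,(348.8,169.5),t,(271.04,202.9)))
for nm,c,uv in(('s',s,(348.8,169.5)),('t',t,(271.04,202.9))): print(nm,'at z=.202',plane(c,*uv,.202))
# plate outline in top view
for nm,c,box in(('t',t,(198,160,305,250)),('s',s,(320,140,385,205))):
    x0,y0,x1,y1=box; I=c['color'][y0:y1,x0:x1]; hsv=cv2.cvtColor(I,cv2.COLOR_RGB2HSV)
    m=((hsv[...,1]<50)&(hsv[...,2]>150)).astype(np.uint8); 
    m=cv2.morphologyEx(m,cv2.MORPH_OPEN,np.ones((3,3)));
    cs=max(cv2.findContours(m,0,2)[0],key=cv2.contourArea); hu=cv2.convexHull(cs)
    for ep in np.arange(1,8,.5):
        a=cv2.approxPolyDP(hu,ep,True)
        if len(a)==4: break
    a=a.reshape(-1,2)+[x0,y0]; W=np.array([plane(c,*p,.140) for p in a]); print(nm,a.tolist(),W[:,:2].round(4).tolist(),W.mean(0),[np.linalg.norm(W[i]-W[i-1]).round(4) for i in range(4)])
    r=cv2.minAreaRect((W[:,:2]*1000).astype(np.float32)); print(r)
# wide hole
    d=(hsv[...,2]<120) if nm=='t' else None
    if nm=='t':
        g=cv2.cvtColor(I,cv2.COLOR_RGB2GRAY); print('\n'.join(' '.join(f'{v:3d}' for v in r) for r in g[30:52,22:90]))
```

```text
((384.06549072265625, 371.5201721191406), (22.33185386657715, 26.49908447265625), 47.090328216552734) 164 ((469.6626281738281, 207.14569091796875), (19.558828353881836, 21.28192901611328), 74.54144287109375) 117
mouth (array([ 0.58776027, -0.23528654,  0.13348391]), np.float64(0.0016102227027495375))
handle top (array([0.57757866, 0.17109073, 0.20126926]), np.float64(0.0010586937980821163))
s at z=.202 [0.57688985 0.17013674 0.202     ]
t at z=.202 [0.57793926 0.17104202 0.202     ]
t [[216, 169], [293, 185], [282, 232], [204, 215]] [[0.6667, 0.2976], [0.6325, 0.1336], [0.5319, 0.1544], [0.5668, 0.3182]] [0.59949814 0.22592868 0.14      ] [np.float64(0.102), np.float64(0.1675), np.float64(0.1028), np.float64(0.1675)]
((599.3086547851562, 225.96432495117188), (167.7489776611328, 102.76123809814453), 78.21469116210938)
220 216 217 219 219 218 214 217 216 215 217 218 220 219 222 216 221 221 220 216 220 217 218 221 218 220 218 218 221 220 219 221 219 218 219 222 219 219 220 215 219 220 219 217 217 218 219 220 221 217 221 221 220 219 222 221 221 220 222 221 219 221 216 218 219 218 216 215
[... 5351 characters left out ...]
1  97 103  92  84  85  81  76  83  83  80  67  71  65  60  58  67  68  83 123 167 206 201
216 216 217 219 220 218 218 221 221 218 219 218 220 219 220 221 220 220 220 221 223 223 220 219 219 219 221 221 218 215 217 219 215 217 217 217 220 220 225 225 227 226 222 213 194 133  98  96 100  88  80  81  75  79  74  79  71  69  67  64  75  82  82 100 147 204 233 207
s [[335, 146], [379, 151], [374, 202], [325, 197]] [[0.5676, 0.319], [0.6675, 0.2941], [0.6297, 0.1338], [0.5284, 0.1557]] [0.5983122  0.22565053 0.14      ] [np.float64(0.1679), np.float64(0.103), np.float64(0.1648), np.float64(0.1037)]
((598.4078979492188, 225.24716186523438), (167.940185546875, 103.71116638183594), 76.48529815673828)
```

```bash
cat >> h.py <<'E'
def go(p,yaw=None):
    s=robot.read_state(); R=cv2.Rodrigues(s['orientation'])[0]; d=(np.array(p)-s['tool_pos'])*1000
    y=np.degrees(np.arctan2(R[1,0],R[0,0]))
    print('t',round(s['t'],2),'pos',s['tool_pos'].round(4),'xyaw',y.round(2),'tilt',R[:,1].round(3),'F',s['force'].round(1),'open',round(s['opening'],4),'q',s['q'].round(2))
    print('tool shift mm',(R.T@d).round(1))
    if yaw is not None: print('twist',round(-np.radians((yaw-y+180)%360-180),3))
E
python3 - <<'E'
from h import *
t=load('top'); w=plane(t,233.5,199.9,.14); g=np.array([.5774,.1708,.14]); print(w,(w-g),np.linalg.norm(w-g),np.degrees(np.arctan2(*(w-g)[1::-1])))
E
python3 -m inch '[{"y":-5,"twist":0.13},{"y":-5,"twist":0.13},{"y":-5,"twist":0.13},{"y":-5,"twist":0.127}]' 
python3 -c "
from h import *
go([.5774,.1708,.42],-102)"
```

```text
[0.59961357 0.25771184 0.14      ] [2.22135707e-02 8.69118433e-02 1.11022302e-16] 0.08970569229878723 75.66285275686558
t 0.1 pos [ 0.1812 -0.5718  0.4038] xyaw -72.42 tilt [-0.     0.002 -1.   ] F [ 0.7  0.3 -0.4] open 0.093 q [-1.35  0.13  1.49 -0.    1.52 -0.09]
tool shift mm [-588.3  -15.1  602. ]
twist 0.516$[0]: bad value
```

```bash
python3 -m inch '[{"x":0,"y":-5,"z":0,"twist":0.13},{"x":0,"y":-5,"z":0,"twist":0.13},{"x":0,"y":-5,"z":0,"twist":0.13},{"x":0,"y":-5,"z":0,"twist":0.127}]' 
python3 -c "
from h import *
go([.5774,.1708,.42],-102)"
```

```text
t: 0.5
tool_pos: [0.1812, -0.5719, 0.4243]
orientation: [-1.099, 1.367, -1.365]
force: [-0.5, -0.4, 0.3]
opening: 0.0929
t 0.5 pos [ 0.1812 -0.5719  0.4243] xyaw -102.35 tilt [-0.     0.001 -1.   ] F [-0.5 -0.4  0.3] open 0.0929 q [-1.35  0.12  1.46 -0.    1.56  0.44]
tool shift mm [-810.2    5.   228.2]
twist -0.006
```

```bash
python3 -m inch '[{"x":-37,"y":0,"z":10.4,"twist":0},{"x":-37,"y":0,"z":10.4,"twist":0},{"x":-37,"y":0,"z":10.4,"twist":0},{"x":-37,"y":0,"z":10.4,"twist":0},{"x":-37,"y":0,"z":10.4,"twist":0},{"x":-37,"y":0,"z":10.4,"twist":0},{"x":-37,"y":0,"z":10.4,"twist":0},{"x":-37,"y":0,"z":10.4,"twist":0},{"x":-37,"y":0,"z":10.4,"twist":0},{"x":-37,"y":0,"z":10.4,"twist":0},{"x":-37,"y":0,"z":10.4,"twist":0}]' 
python3 -m inch '[{"x":-37,"y":0,"z":10.4,"twist":0},{"x":-37,"y":0,"z":10.4,"twist":0},{"x":-37,"y":0,"z":10.4,"twist":0},{"x":-37,"y":0,"z":10.4,"twist":0},{"x":-37,"y":0,"z":10.4,"twist":0},{"x":-37,"y":0,"z":10.4,"twist":0},{"x":-37,"y":0,"z":10.4,"twist":0},{"x":-37,"y":0,"z":10.4,"twist":0},{"x":-37,"y":0,"z":10.4,"twist":0},{"x":-33,"y":0,"z":10.4,"twist":0},{"x":0,"y":0,"z":0,"twist":0}]' 
python3 -c "
from h import *
go([.5774,.1708,.42],-102)"
```

```text
t: 1.6
tool_pos: [0.3783, -0.1963, 0.4245]
orientation: [-1.102, 1.363, -1.362]
force: [1.3, -1.4, -0.2]
opening: 0.0933
t: 2.7
tool_pos: [0.5569, 0.1417, 0.4235]
orientation: [-1.105, 1.362, -1.359]
force: [-0.7, -0.6, -0.3]
opening: 0.0927
t 2.7 pos [0.5569 0.1417 0.4235] xyaw -101.85 tilt [-0.002  0.001 -1.   ] F [-0.7 -0.6 -0.3] open 0.0927 q [0.16 0.06 1.53 0.   1.55 1.94]
tool shift mm [-32.7   3.5  14.1]
twist 0.003
```

```bash
python3 -m inch '[{"x":-16,"y":0,"z":7,"twist":0},{"x":-16.5,"y":0,"z":7,"twist":0},{"x":0,"y":0,"z":0,"twist":0},{"x":0,"y":0,"z":0,"twist":0}]' 
python3 -c "
from h import *
go([.5774,.1708,.341],-102)
save(cap('side'),'side1'); save(load('side'),'side1c',(280,90,440,260),4)"
```

```text
t: 3.1
tool_pos: [0.5763, 0.1668, 0.4242]
orientation: [-1.104, 1.363, -1.362]
force: [-0.4, -0.2, -0.4]
opening: 0.0933
t 3.1 pos [0.5763 0.1668 0.4242] xyaw -102.03 tilt [-0.001 -0.001 -1.   ] F [-0.4 -0.2 -0.4] open 0.0933 q [ 0.2   0.12  1.46 -0.    1.56  1.98]
tool shift mm [-4.2 83.2  0.3]
twist -0.001
```

View pics/side1.png

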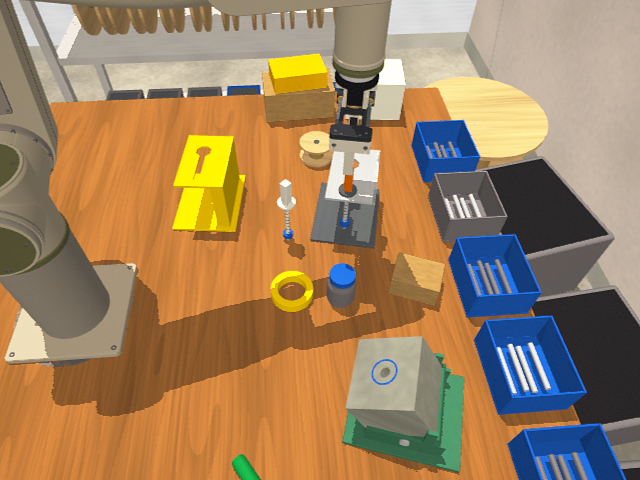

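The side view shows the open gripper centred above the orange handle (348,180), with the front finger at (348,160). I'll descend from here.

```bash
python3 -m inch '[{"x":-4,"y":20,"z":0,"twist":0},{"x":0,"y":20,"z":0,"twist":0},{"x":0,"y":20,"z":0,"twist":0},{"x":0,"y":15,"z":0,"twist":0},{"x":0,"y":8,"z":0,"twist":0},{"x":0,"y":0,"z":0,"twist":0},{"x":0,"y":0,"z":0,"twist":0}]' 
python3 -c "
from h import *
go([.5774,.1708,.341],-102)
save(cap('side'),'side2',(280,90,440,260),3.5)"
```

```text
t: 3.85
tool_pos: [0.5776, 0.1711, 0.3426]
orientation: [-1.101, 1.362, -1.363]
force: [0.5, -0.7, -0.4]
opening: 0.0932
t 3.85 pos [0.5776 0.1711 0.3426] xyaw -102.06 tilt [ 0.001  0.    -1.   ] F [ 0.5 -0.7 -0.4] open 0.0932 q [ 0.2   0.17  1.56 -0.    1.41  1.98]
tool shift mm [ 0.3  1.6 -0.2]
twist -0.001
```

View pics/side2.png

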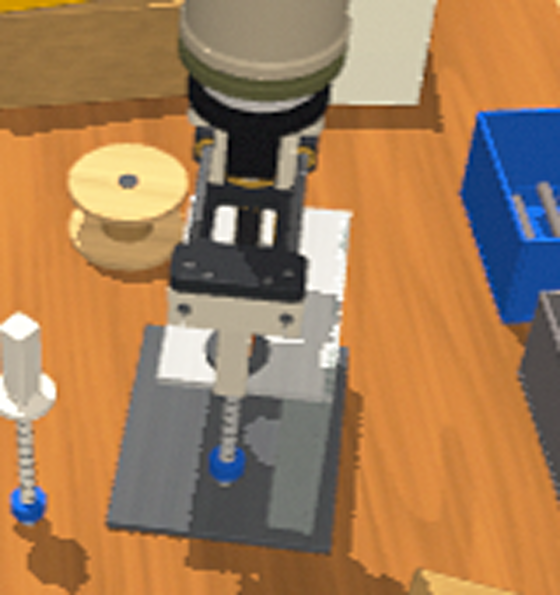

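The front finger hides the handle, and the disc shows evenly on both sides of the finger. I'll close at 30 N.

```bash
python3 -m inch '[{"x":0,"y":0,"z":0,"twist":0},{"x":0,"y":0,"z":0,"twist":0},{"x":0,"y":0,"z":0,"twist":0},{"x":0,"y":0,"z":0,"twist":0},{"x":0,"y":0,"z":0,"twist":0},{"x":0,"y":0,"z":0,"twist":0},{"x":0,"y":0,"z":0,"twist":0},{"x":0,"y":0,"z":0,"twist":0}]' -1 35
python3 -c "
from h import *
go([.5774,.1708,.341],-102)"
```

```text
t: 4.7
tool_pos: [0.5774, 0.1712, 0.3417]
orientation: [-1.102, 1.362, -1.362]
force: [0.2, 0.0, 0.2]
opening: 0.0337
t 4.7 pos [0.5774 0.1712 0.3417] xyaw -102.05 tilt [-0.  0. -1.] F [0.2 0.  0.2] open 0.0337 q [0.2  0.17 1.56 0.   1.41 1.98]
tool shift mm [0.4 0.7 0.1]
twist -0.001
```

```bash
python3 -m inch '[{"x":0,"y":0,"z":0,"twist":0},{"x":0,"y":0,"z":0,"twist":0},{"x":0,"y":0,"z":0,"twist":0},{"x":0,"y":0,"z":0,"twist":0}]' 
python3 -m inch '[{"x":0,"y":-1,"z":0,"twist":0},{"x":0,"y":-1,"z":0,"twist":0},{"x":0,"y":0,"z":0,"twist":0}]' 
python3 -c "
from h import *
go([.5996,.2577,.3433],-102)"
```

```text
t: 5.1
tool_pos: [0.5774, 0.1712, 0.3417]
orientation: [-1.103, 1.362, -1.362]
force: [-1.2, 0.2, 0.4]
opening: 0.0179
t: 5.4
tool_pos: [0.5774, 0.1712, 0.3437]
orientation: [-1.102, 1.362, -1.362]
force: [0.1, -0.2, -1.8]
opening: 0.018
t 5.4 pos [0.5774 0.1712 0.3437] xyaw -102.04 tilt [-0.  0. -1.] F [ 0.1 -0.2 -1.8] open 0.018 q [0.2  0.17 1.56 0.   1.42 1.98]
tool shift mm [-89.2   0.4   3.7]
twist -0.001
```

Run:
```python
from h import *
t=load('top')
def L(a,b): 
    d=plane(t,*b,.14)-plane(t,*a,.14); return np.degrees(np.arctan2(d[1],d[0]))
# slot edges subpixel at gray 150 per column
g=cv2.cvtColor(t['color'],cv2.COLOR_RGB2GRAY).astype(float)
up=[];lo=[]
for x in range(246,264):
    col=g[:,x]; y=next(y for y in range(192,215) if col[y]>150>=col[y+1]); up.append((x,y+(col[y]-150)/(col[y]-col[y+1])))
for x in range(244,256):
    col=g[:,x]; y=next(y for y in range(212,195,-1) if col[y]>150>=col[y-1]); lo.append((x,y-(col[y]-150)/(col[y]-col[y-1])))
W=[]
for e in(up,lo):
    w=np.array([plane(t,*p,.14)[:2] for p in e]); k=np.polyfit(w[:,1],w[:,0],1); print('dir',90-np.degrees(np.arctan(k[0])),'x at y=.171,.2,.2577',np.polyval(k,[.171,.2,.2577]).round(4), w[:,1].min(),w[:,1].max())
```

```text
dir 76.2522592417861 x at y=.171,.2,.2577 [0.5851 0.5922 0.6063] 0.1955182945245249 0.23146689007259635
dir 78.0911215177167 x at y=.171,.2,.2577 [0.5735 0.5797 0.5918] 0.21198685649695076 0.23519721435915608
```

```bash
python3 -m inch '[{"x":-6,"y":0,"z":0.3,"twist":0},{"x":-8,"y":0,"z":0.3,"twist":0},{"x":-8,"y":0,"z":0.3,"twist":0},{"x":-8,"y":0,"z":0.3,"twist":0},{"x":-8,"y":0,"z":0.3,"twist":0},{"x":-6,"y":0,"z":0.2,"twist":0}]' 
python3 -m inch '[{"x":-6,"y":0,"z":0.2,"twist":0},{"x":-8,"y":0,"z":0.3,"twist":0},{"x":-8,"y":0,"z":0.3,"twist":0},{"x":-8,"y":0,"z":0.3,"twist":0},{"x":-8,"y":0,"z":0.3,"twist":0},{"x":-7,"y":0,"z":0.2,"twist":0},{"x":0,"y":0,"z":0,"twist":0},{"x":0,"y":0,"z":0,"twist":0}]' 
python3 -c "
from h import *
go([.599,.2577,.3433],-102)
save(cap('side'),'side3',(280,90,440,260),3.5);save(cap('top'),'top3',(180,130,320,270),4)"
```

```text
t: 6.0
tool_pos: [0.5884, 0.2149, 0.3437]
orientation: [-1.103, 1.362, -1.362]
force: [-0.4, -0.0, -1.9]
opening: 0.018
t: 6.8
tool_pos: [0.5992, 0.2577, 0.3436]
orientation: [-1.103, 1.362, -1.362]
force: [0.3, -0.3, -1.5]
opening: 0.0179
t 6.8 pos [0.5992 0.2577 0.3436] xyaw -102.02 tilt [-0. -0. -1.] F [ 0.3 -0.3 -1.5] open 0.0179 q [ 0.33  0.3   1.4  -0.    1.44  2.11]
tool shift mm [ 0.   0.3 -0.2]
twist -0.0
```

View pics/side3.png

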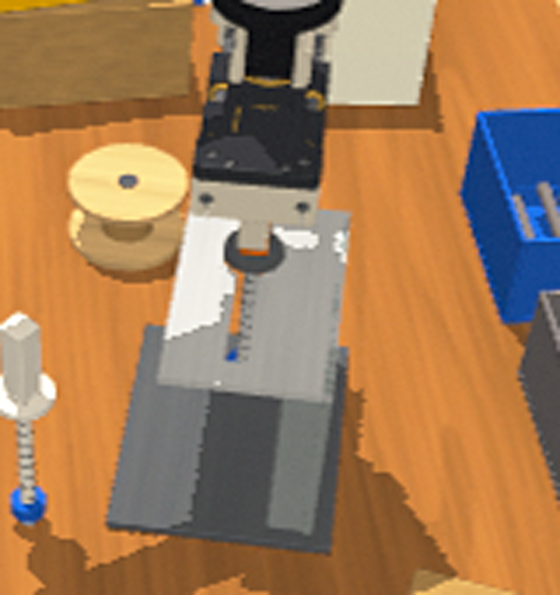

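View pics/top3.png

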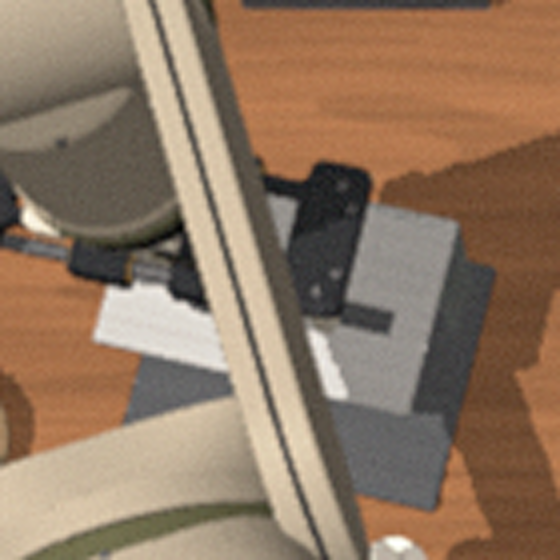

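```bash
python3 -m inch '[{"x":0,"y":-8,"z":0,"twist":0},{"x":0,"y":-16,"z":0,"twist":0},{"x":0,"y":-16,"z":0,"twist":0},{"x":0,"y":-16,"z":0,"twist":0},{"x":0,"y":-12,"z":0,"twist":0},{"x":0,"y":-8,"z":0,"twist":0},{"x":0,"y":0,"z":0,"twist":0}]' 
python3 -c "
from h import *
go([.599,.2577,.4833],-102)
save(cap('side'),'side4',(280,60,440,230),3.5)"
python3 -m inch '[{"x":0,"y":-5,"z":0,"twist":0},{"x":0,"y":-5,"z":0,"twist":0},{"x":0,"y":-5,"z":0,"twist":0},{"x":0,"y":-5,"z":0,"twist":0}]' 
python3 -c "
from h import *
go([.599,.2577,.4833],-102)
save(cap('side'),'side5',(280,60,440,230),3.5)"
```

```text
t: 7.6
tool_pos: [0.5995, 0.2577, 0.4219]
orientation: [-1.099, 1.361, -1.363]
force: [0.3, 0.4, -2.5]
opening: 0.0176
t 7.6 pos [0.5995 0.2577 0.4219] xyaw -102.04 tilt [ 0.003  0.001 -1.   ] F [ 0.3  0.4 -2.5] open 0.0176 q [0.33 0.26 1.31 0.   1.57 2.11]
tool shift mm [  0.  -61.4  -0.3]
twist -0.001
t: 8.05
tool_pos: [0.5992, 0.2576, 0.44]
orientation: [-1.103, 1.362, -1.362]
force: [0.2, -0.0, -2.0]
opening: 0.0177
t 8.05 pos [0.5992 0.2576 0.44  ] xyaw -102.04 tilt [-0. -0. -1.] F [ 0.2 -0.  -2. ] open 0.0177 q [0.33 0.26 1.28 0.   1.6  2.11]
tool shift mm [ -0.1 -43.3  -0.2]
twist -0.001
```

View pics/side5.png

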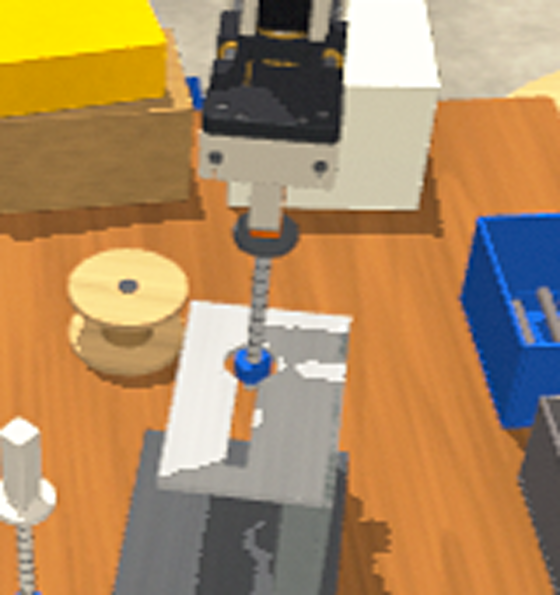

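```bash
python3 -m inch '[{"x":0,"y":-7,"z":0,"twist":0},{"x":0,"y":-10,"z":0,"twist":0},{"x":0,"y":-14,"z":0,"twist":0},{"x":0,"y":-16,"z":0,"twist":0},{"x":0,"y":-14,"z":0,"twist":0},{"x":0,"y":-9,"z":0,"twist":0},{"x":0,"y":0,"z":0,"twist":0},{"x":0,"y":0,"z":0,"twist":0}]' 
python3 -c "
from h import *
go([.5875,-.2355,.51],-108.3)
save(cap('side'),'side6',(280,40,440,210),3.5)"
```

```text
t: 8.9
tool_pos: [0.5993, 0.2576, 0.5097]
orientation: [-1.102, 1.362, -1.362]
force: [-0.7, 0.5, -1.9]
opening: 0.0178
t 8.9 pos [0.5993 0.2576 0.5097] xyaw -102.04 tilt [ 0.  0. -1.] F [-0.7  0.5 -1.9] open 0.0178 q [ 0.33  0.26  1.16 -0.    1.73  2.11]
tool shift mm [ 4.847e+02 -3.000e-01  9.140e+01]
twist 0.109
```

View pics/side6.png

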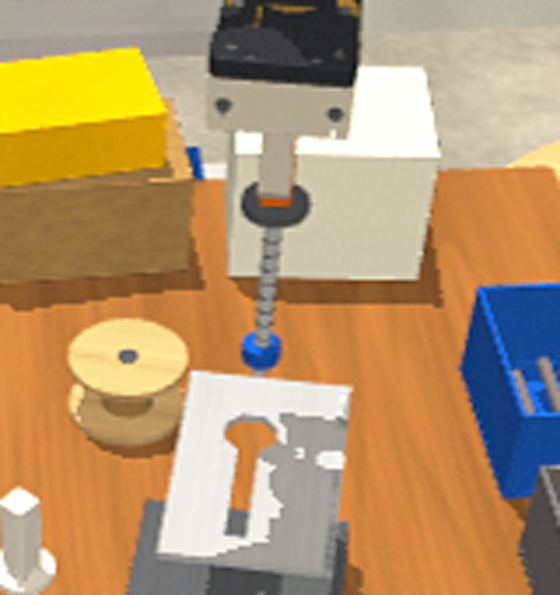

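```bash
python3 -m inch '[{"x":20,"y":0,"z":4,"twist":0},{"x":35,"y":0,"z":6.5,"twist":0},{"x":40,"y":0,"z":7.5,"twist":0},{"x":40,"y":0,"z":7.5,"twist":0},{"x":40,"y":0,"z":7.5,"twist":0},{"x":40,"y":0,"z":7.5,"twist":0},{"x":40,"y":0,"z":7.5,"twist":0},{"x":40,"y":0,"z":7.5,"twist":0},{"x":40,"y":0,"z":7.5,"twist":0},{"x":40,"y":0,"z":7.5,"twist":0},{"x":40,"y":0,"z":7.5,"twist":0},{"x":35,"y":0,"z":6.5,"twist":0}]' 
python3 -m inch '[{"x":24,"y":0,"z":4.5,"twist":0},{"x":10,"y":0,"z":2,"twist":0.03},{"x":0,"y":0,"z":0,"twist":0.04},{"x":0,"y":0,"z":0,"twist":0.039},{"x":0,"y":0,"z":0,"twist":0},{"x":0,"y":0,"z":0,"twist":0}]'
python3 -c "
from h import *
go([.5875,-.2355,.51],-108.3)
save(cap('side'),'side7');save(cap('top'),'top7')"
```

```text
t: 10.15
tool_pos: [0.5869, -0.2029, 0.5088]
orientation: [-1.103, 1.364, -1.363]
force: [-0.0, -0.4, -2.1]
opening: 0.0179
t: 10.75
tool_pos: [0.5871, -0.2343, 0.5095]
orientation: [-1.042, 1.44, -1.439]
force: [-0.0, 0.1, -1.4]
opening: 0.0176
t 10.75 pos [ 0.5871 -0.2343  0.5095] xyaw -108.23 tilt [-0.  0. -1.] F [-0.   0.1 -1.4] open 0.0176 q [-0.46  0.2   1.22  0.    1.72  1.43]
tool shift mm [ 1.  -0.5  0.7]
twist 0.001
```

View pics/side7.png

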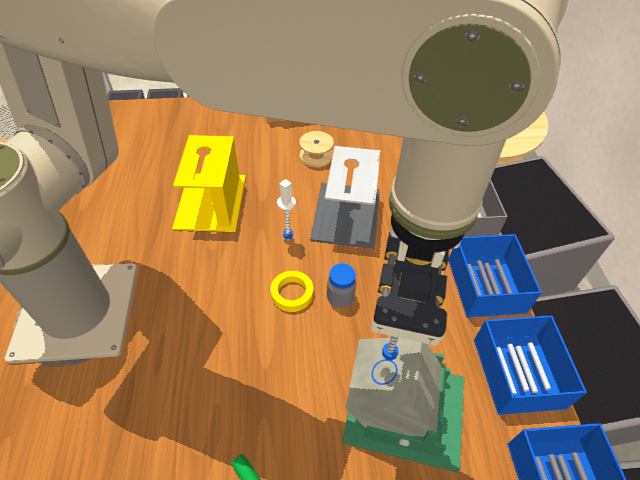

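View pics/top7.png

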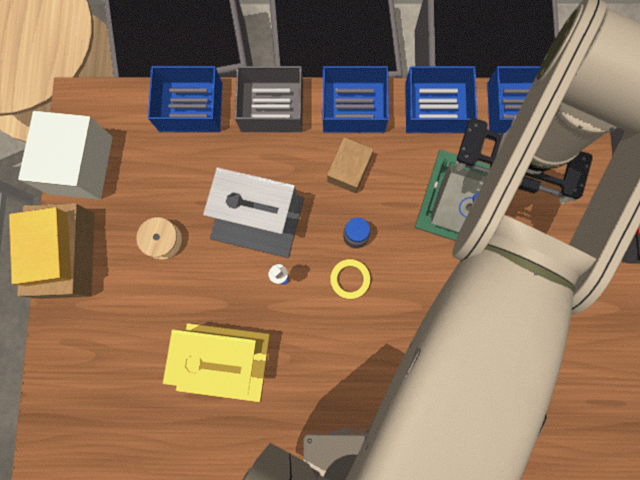

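```bash
cat > tipcheck.py <<'E'
from h import *
def tip(c):
    s=robot.read_state(); p=s['tool_pos']
    A=np.array([p[0],p[1],p[2]-.3217])
    pc=proj(c,[A+[0,0,.018],A])
    u0,v0=pc[0].astype(int); x0,y0,x1,y1=u0-18,v0-16,u0+18,v0+16
    I=c['color'][y0:y1,x0:x1].astype(int); m=((I[...,2]-I[...,0])>60).astype(np.uint8)
    n,l,st,ce=cv2.connectedComponentsWithStats(m); i=1+np.argmax(st[1:,4]); print('collar pred',pc[0].round(1),'seen',(ce[i]+[x0,y0]).round(1),st[i],'tip pred',pc[1].round(1)); return pc,ce[i]+[x0,y0]
if __name__=='__main__':
    c=load('side'); tip(c)
    M=np.array([.5876,-.2353,.1345]); print('mouth proj',proj(c,M), 'seen 384.07,371.5', plane(c,384.07,371.5,.135))
    print('px per mm x,y,z', [(proj(c,M+np.eye(3)[i]*.01)-proj(c,M)).round(2)/10 for i in range(3)])
    save(c,'side7c',(330,290,460,420),5)
E
python3 tipcheck.py
```

```text
collar pred [390.1 350.8] seen [388.7 354.3] [  2   9  25  23 209] tip pred [388.5 356.1]
mouth proj [[384.53339342 371.16270248]] seen 384.07,371.5 [ 0.58665206 -0.23602081  0.135     ]
px per mm x,y,z [array([[ 0.611, -0.045]]), array([[-0.107, -0.582]]), array([[ 0.078, -0.259]])]
```

View pics/side7c.png

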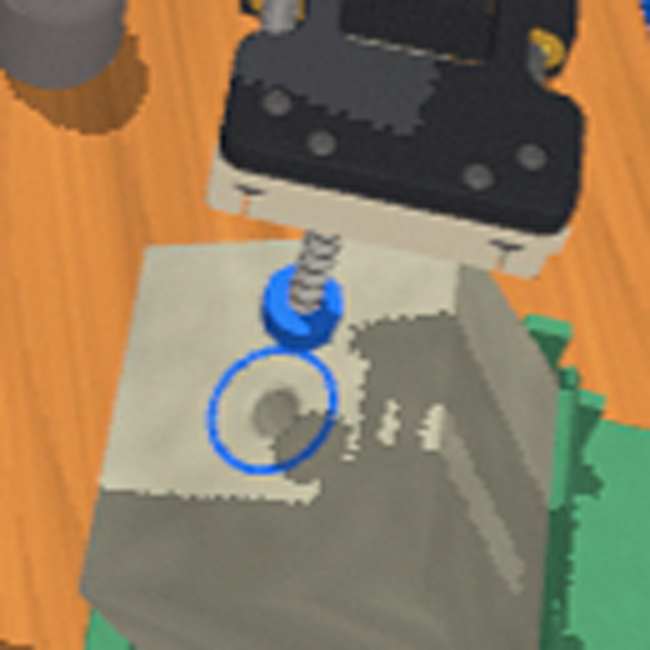

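```bash
python3 -c "
from h import *
go([.588,-.2355,.4707],-108.3)"
python3 -m inch '[{"x":1,"y":10,"z":1.2,"twist":0},{"x":0,"y":14,"z":0,"twist":0},{"x":0,"y":10,"z":0,"twist":0},{"x":0,"y":5,"z":0,"twist":0},{"x":0,"y":0,"z":0,"twist":0},{"x":0,"y":0,"z":0,"twist":0}]'
python3 -c "
from tipcheck import *
go([.588,-.2355,.4507],-108.3)
c=cap('side'); tip(c); save(c,'side8',(330,290,460,420),5)"
```

```text
t 10.85 pos [ 0.5872 -0.2343  0.5096] xyaw -108.23 tilt [-0.  0. -1.] F [ 0.4  0.2 -2.2] open 0.018 q [-0.46  0.2   1.22  0.    1.72  1.43]
tool shift mm [ 0.9 38.9  1.1]
twist 0.001
t: 11.45
tool_pos: [0.5881, -0.2361, 0.4708]
orientation: [-1.041, 1.44, -1.44]
force: [-0.1, -0.1, -1.6]
opening: 0.0178
t 11.45 pos [ 0.5881 -0.2361  0.4708] xyaw -108.29 tilt [-0.  0. -1.] F [-0.1 -0.1 -1.6] open 0.0178 q [-0.46  0.2   1.29  0.    1.65  1.43]
tool shift mm [-0.5 20.1 -0.2]
twist 0.0
collar pred [387.6 362.8] seen [385.8 365.7] [  2   9  27  23 218] tip pred [386.1 367.7]
```

View pics/side8.png

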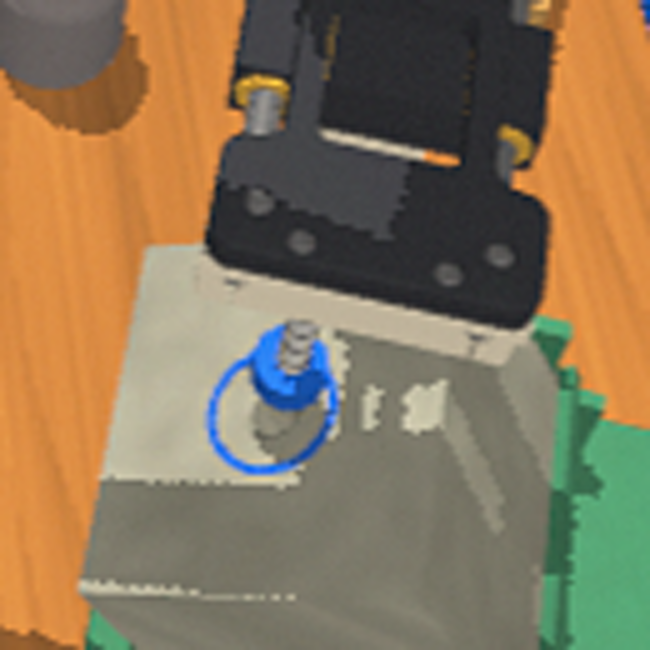

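```bash
python3 -m inch '[{"x":-0.3,"y":4,"z":-0.7,"twist":0},{"x":0,"y":4,"z":0,"twist":0},{"x":0,"y":3,"z":0,"twist":0},{"x":0,"y":2,"z":0,"twist":0},{"x":0,"y":0,"z":0,"twist":0}]'
python3 -m inch '[{"x":0,"y":2,"z":0,"twist":0},{"x":0,"y":2,"z":0,"twist":0},{"x":0,"y":0,"z":0,"twist":0}]'
python3 -m inch '[{"x":0,"y":1.5,"z":0,"twist":0},{"x":0,"y":1.5,"z":0,"twist":0},{"x":0,"y":0,"z":0,"twist":0}]'
python3 -c "
from tipcheck import *
go([.588,-.2355,.4507],-108.3)
c=cap('side'); save(c,'side9',(330,290,460,420),5)"
```

```text
t: 12.0
tool_pos: [0.5874, -0.2356, 0.4571]
orientation: [-1.041, 1.441, -1.44]
force: [-0.1, -0.1, -2.4]
opening: 0.0179
t: 12.3
tool_pos: [0.5874, -0.2356, 0.4533]
orientation: [-1.041, 1.441, -1.44]
force: [-0.3, 0.1, -2.3]
opening: 0.018
t: 12.6
tool_pos: [0.5875, -0.2356, 0.451]
orientation: [-1.041, 1.44, -1.441]
force: [-0.3, -0.4, -0.1]
opening: 0.0179
t 12.6 pos [ 0.5875 -0.2356  0.451 ] xyaw -108.29 tilt [ 0. -0. -1.] F [-0.3 -0.4 -0.1] open 0.0179 q [-0.46  0.21  1.32  0.    1.61  1.43]
tool shift mm [-0.3  0.3  0.4]
twist 0.0
```

View pics/side9.png

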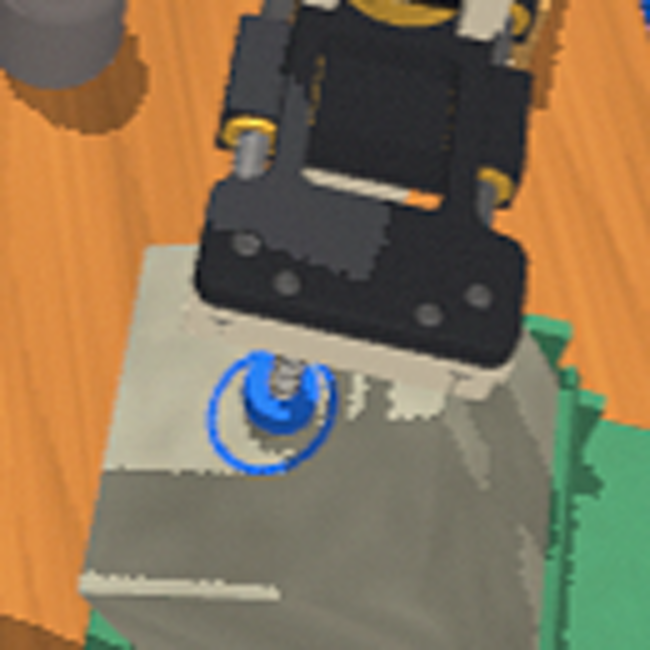

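```bash
python3 -m inch '[{"x":0,"y":0,"z":0,"twist":0},{"x":0,"y":0,"z":0,"twist":0},{"x":0,"y":0.2,"z":-8,"twist":0},{"x":0,"y":0.5,"z":-8,"twist":0},{"x":0,"y":0.9,"z":-7.8,"twist":0},{"x":0,"y":1.4,"z":-7.8,"twist":0},{"x":0,"y":0,"z":0,"twist":0}]' -1 6
python3 -c "
from tipcheck import *
go([.588,-.2355,.4507],-108.3)
c=cap('side'); save(c,'side10',(310,270,460,420),4)"
```

```text
t: 13.35
tool_pos: [0.5565, -0.2253, 0.4476]
orientation: [-1.041, 1.441, -1.44]
force: [0.1, 0.3, -2.3]
opening: 0.0177
t 13.35 pos [ 0.5565 -0.2253  0.4476] xyaw -108.3 tilt [-0.001  0.    -1.   ] F [ 0.1  0.3 -2.3] open 0.0177 q [-0.47  0.12  1.42 -0.    1.6   1.42]
tool shift mm [-0.2 -3.1 33.1]
twist 0.0
```

View pics/side10.png

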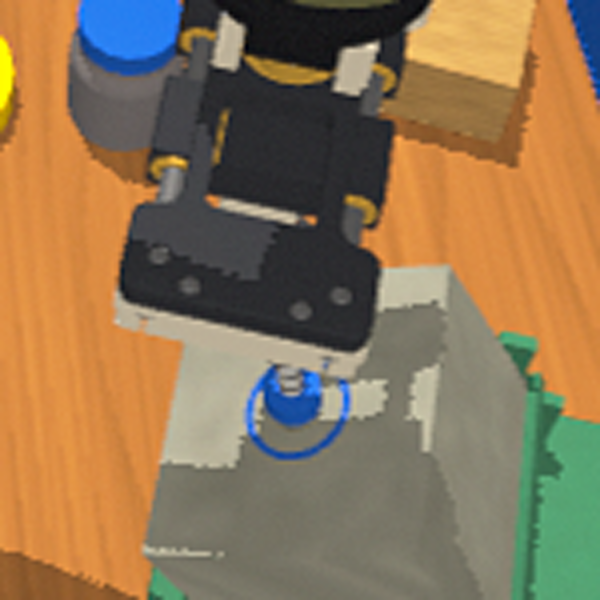

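The tip stayed in the hole and the gauge is pivoting in the pads. The collar is at about (383,369), inside the ring centred at (384,371.5). I'll carry on to 30°.

```bash
python3 -m inch '[{"x":0,"y":1.8,"z":-7.6,"twist":0},{"x":0,"y":2.2,"z":-7.6,"twist":0},{"x":0,"y":2.6,"z":-7.4,"twist":0},{"x":0,"y":3,"z":-7.3,"twist":0},{"x":0,"y":0,"z":0,"twist":0}]' 
python3 -m inch '[{"x":0,"y":3.4,"z":-7.1,"twist":0},{"x":0,"y":3.7,"z":-7,"twist":0},{"x":0,"y":0,"z":0,"twist":0},{"x":0,"y":0,"z":0,"twist":0}]' 
python3 -c "
from tipcheck import *
go([.588,-.2355,.4507],-108.3)
c=cap('side'); save(c,'side11',(310,270,460,420),4);c=cap('top'); save(c,'top11',(400,120,540,260),4)"
```

```text
t: 13.9
tool_pos: [0.5282, -0.216, 0.4375]
orientation: [-1.041, 1.441, -1.44]
force: [0.2, -0.2, -2.4]
opening: 0.0179
t: 14.3
tool_pos: [0.5154, -0.2118, 0.4308]
orientation: [-1.041, 1.441, -1.44]
force: [-0.6, 0.5, -1.9]
opening: 0.018
t 14.3 pos [ 0.5154 -0.2118  0.4308] xyaw -108.29 tilt [-0.001  0.    -1.   ] F [-0.6  0.5 -1.9] open 0.018 q [-0.48  0.01  1.57 -0.    1.57  1.41]
tool shift mm [ -0.3 -20.   76.3]
twist 0.0
```

View pics/side11.png

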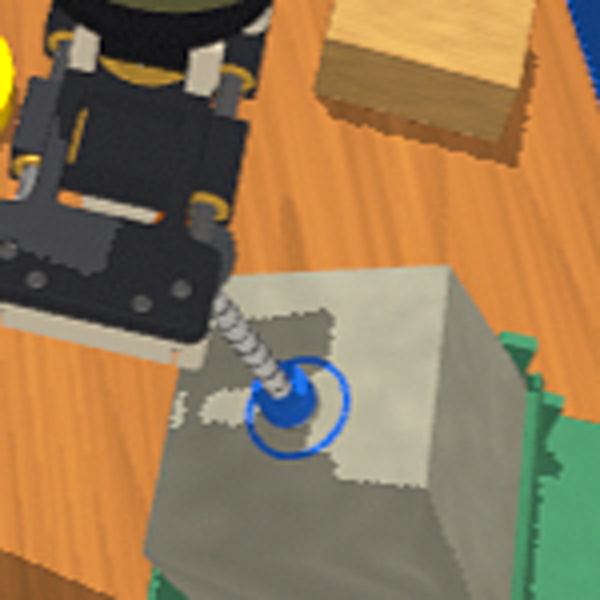

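View pics/top11.png

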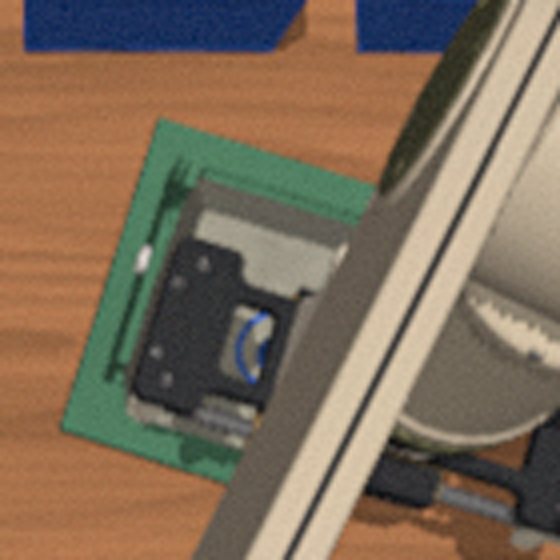

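```bash
python3 -m inch '[{"x":0,"y":0,"z":0,"twist":0},{"x":0,"y":0,"z":0,"twist":0},{"x":0,"y":1.73,"z":1,"twist":0},{"x":0,"y":3.46,"z":2,"twist":0},{"x":0,"y":3.46,"z":2,"twist":0},{"x":0,"y":0,"z":0,"twist":0}]' -1 20
python3 -m inch '[{"x":0,"y":3.46,"z":2,"twist":0},{"x":0,"y":3.46,"z":2,"twist":0},{"x":0,"y":3.46,"z":2,"twist":0},{"x":0,"y":0,"z":0,"twist":0}]' 
python3 -c "
from tipcheck import *
s=robot.read_state(); n=np.array([-.4748,.1567,.866]); F=s['force']+[0,0,2]; print('axial',F@n,'lat',F-n*(F@n))
c=cap('side'); save(c,'side12',(310,270,460,420),4)"
```

```text
t: 15.0
tool_pos: [0.5206, -0.2135, 0.4218]
orientation: [-1.041, 1.441, -1.44]
force: [-0.9, 0.0, -1.6]
opening: 0.0178
t: 15.4
tool_pos: [0.5263, -0.2154, 0.4111]
orientation: [-1.041, 1.441, -1.44]
force: [0.7, -0.5, -2.2]
opening: 0.0179
axial -0.6163624318718142 lat [ 0.42689729 -0.39788871  0.30601232]
```

View pics/side12.png

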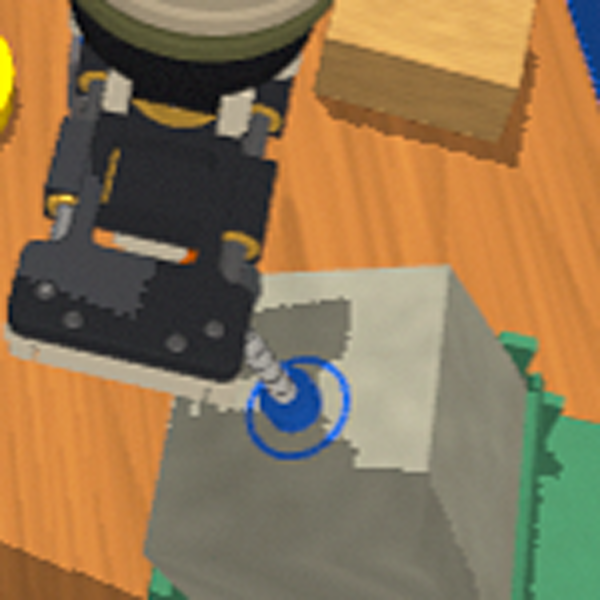

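```bash
python3 -m inch '[{"x":0,"y":2.6,"z":1.5,"twist":0},{"x":0,"y":2.6,"z":1.5,"twist":0},{"x":0,"y":2.6,"z":1.5,"twist":0}]' 
python3 -m inch '[{"x":0,"y":2.6,"z":1.5,"twist":0},{"x":0,"y":2.6,"z":1.5,"twist":0},{"x":0,"y":2.6,"z":1.5,"twist":0}]' 
python3 -c "
from tipcheck import *
go([.588,-.2355,.4507],-108.3)
c=cap('side'); save(c,'side13',(310,270,460,420),4)"
```

```text
t: 15.75
tool_pos: [0.5305, -0.2167, 0.4041]
orientation: [-1.041, 1.44, -1.44]
force: [-2.3, 0.8, 0.4]
opening: 0.0179
t: 16.05
tool_pos: [0.5347, -0.2181, 0.396]
orientation: [-1.041, 1.441, -1.44]
force: [-3.3, 0.5, 0.6]
opening: 0.0177
t 16.05 pos [ 0.5347 -0.2181  0.396 ] xyaw -108.29 tilt [-0.001  0.    -1.   ] F [-3.3  0.5  0.6] open 0.0177 q [-0.48  0.07  1.56 -0.    1.5   1.41]
tool shift mm [ -0.2 -54.7  56. ]
twist 0.0
```

View pics/side13.png

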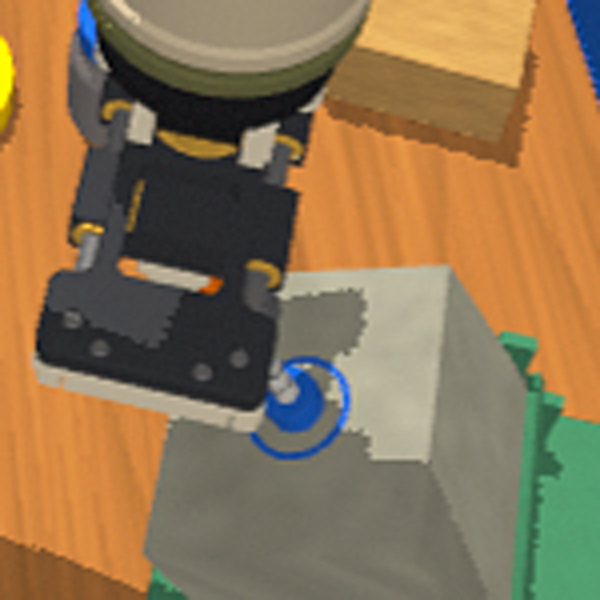

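```bash
for i in 1; do :; done
python3 -m inch '[{"x":0,"y":1.73,"z":1,"twist":0},{"x":0,"y":1.73,"z":1,"twist":0},{"x":0,"y":0.87,"z":0.5,"twist":0}]' | sed -n '2p;4p'
python3 -m inch '[{"x":0,"y":1.73,"z":1,"twist":0},{"x":0,"y":1.73,"z":1,"twist":0}]' | sed -n '2p;4p'
python3 -m inch '[{"x":0,"y":1.73,"z":1,"twist":0},{"x":0,"y":1.73,"z":1,"twist":0}]' | sed -n '2p;4p'
```

```text
tool_pos: [0.5371, -0.2189, 0.3918]
force: [-3.5, 1.4, -0.6]
tool_pos: [0.539, -0.2196, 0.3885]
force: [-2.9, 1.0, -0.6]
tool_pos: [0.5409, -0.2202, 0.3849]
force: [-3.2, 1.5, -0.4]
```

```bash
python3 -m inch '[{"x":0,"y":1.73,"z":1,"twist":0},{"x":0,"y":1.73,"z":1,"twist":0}]' | sed -n '2p;4p'
python3 -m inch '[{"x":0,"y":1.73,"z":1,"twist":0},{"x":0,"y":1.73,"z":1,"twist":0}]' | sed -n '2p;4p'
python3 -c "
from tipcheck import *
go([.588,-.2355,.4507],-108.3)
c=cap('side'); save(c,'side14',(310,270,460,420),4)"
```

```text
tool_pos: [0.5428, -0.2209, 0.3816]
force: [-3.5, 0.9, -0.9]
tool_pos: [0.5447, -0.2215, 0.3781]
force: [-2.6, 1.5, -0.8]
t 17.2 pos [ 0.5447 -0.2215  0.3781] xyaw -108.29 tilt [ 0. -0. -1.] F [-2.6  1.5 -0.8] open 0.0175 q [-0.47  0.11  1.56  0.    1.47  1.42]
tool shift mm [ -0.3 -72.6  45.5]
twist 0.0
```

View pics/side14.png

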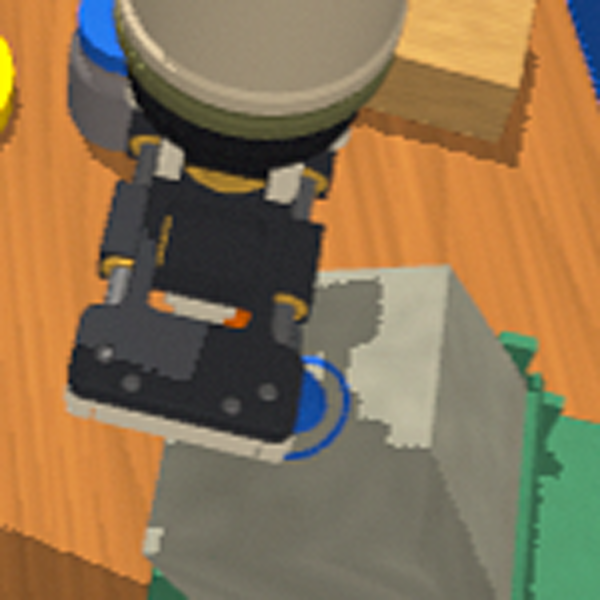

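```bash
python3 -m inch '[{"x":0,"y":1.73,"z":1,"twist":0},{"x":0,"y":1.73,"z":1,"twist":0}]' | sed -n '2p;4p'
python3 -m inch '[{"x":0,"y":1.73,"z":1,"twist":0},{"x":0,"y":0.87,"z":0.5,"twist":0}]' | sed -n '2p;4p'
python3 -m inch '[{"x":0,"y":1.3,"z":0.75,"twist":0},{"x":0,"y":1.3,"z":0.75,"twist":0}]' | sed -n '2p;4p'
```

```text
tool_pos: [0.5466, -0.2221, 0.3748]
force: [-2.9, 0.7, -0.6]
tool_pos: [0.5481, -0.2226, 0.372]
force: [-2.8, -0.2, 0.1]
tool_pos: [0.5494, -0.223, 0.3695]
force: [-3.5, 0.8, -1.0]
```

```bash
python3 -m inch '[{"x":0,"y":1.3,"z":0.75,"twist":0}]' | sed -n '2p;4p'
python3 -m inch '[{"x":0,"y":1.3,"z":0.75,"twist":0}]' | sed -n '2p;4p'
python3 -m inch '[{"x":0,"y":0.87,"z":0.5,"twist":0}]' | sed -n '2p;4p'
python3 -m inch '[{"x":0,"y":0.87,"z":0.5,"twist":0}]' | sed -n '2p;4p'
```

```text
tool_pos: [0.5501, -0.2233, 0.3681]
force: [-6.7, 2.7, 7.6]
tool_pos: [0.5507, -0.2235, 0.3682]
force: [-11.9, 3.7, 17.1]
tool_pos: [0.5513, -0.2236, 0.3684]
force: [-12.7, 4.1, 18.5]
tool_pos: [0.5519, -0.2238, 0.3685]
force: [-13.7, 5.1, 22.9]
```

```bash
python3 -m inch '[{"x":0,"y":-0.87,"z":-0.5,"twist":0},{"x":0,"y":-0.87,"z":-0.5,"twist":0},{"x":0,"y":0,"z":0,"twist":0}]' | sed -n '2p;4p'
python3 -c "
from tipcheck import *
go([.588,-.2355,.4507],-108.3)
c=cap('side'); save(c,'side15',(310,270,460,420),4)"
```

```text
tool_pos: [0.5513, -0.2237, 0.3685]
force: [-3.3, 1.2, 6.8]
t 18.55 pos [ 0.5513 -0.2237  0.3685] xyaw -108.29 tilt [ 0.003 -0.001 -1.   ] F [-3.3  1.2  6.8] open 0.0179 q [-0.47  0.13  1.55  0.    1.45  1.42]
tool shift mm [ -0.3 -82.1  38.8]
twist 0.0
```

View pics/side15.png

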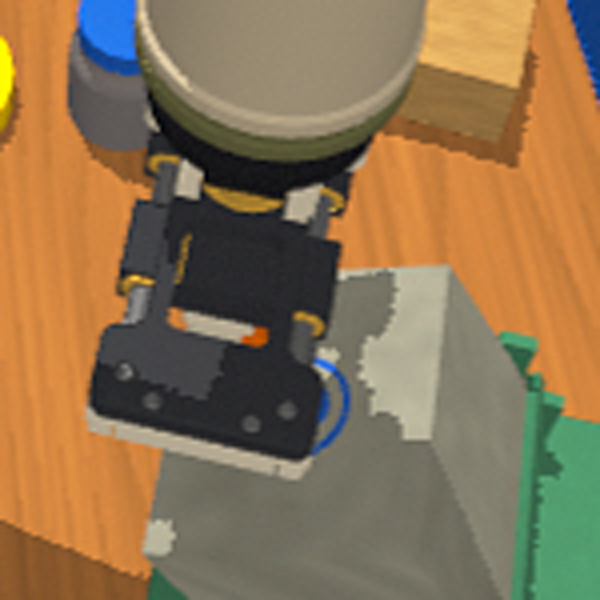

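```bash
python3 -m inch '[{"x":0,"y":-0.43,"z":-0.25,"twist":0},{"x":0,"y":0,"z":0,"twist":0}]' | sed -n '2p;4p'
python3 -m inch '[{"x":0,"y":0,"z":0,"twist":0},{"x":0,"y":0,"z":0,"twist":0}]' -1 4 | sed -n '2p;4p'
python3 -m inch '[{"x":0,"y":0,"z":0,"twist":0},{"x":0,"y":0,"z":0,"twist":0},{"x":0,"y":0,"z":0,"twist":0},{"x":0,"y":0,"z":0,"twist":0},{"x":0,"y":0,"z":0,"twist":0}]' -0.3
python3 -m inch '[{"x":0,"y":0,"z":0,"twist":0},{"x":0,"y":0,"z":0,"twist":0},{"x":0,"y":0,"z":0,"twist":0},{"x":0,"y":0,"z":0,"twist":0},{"x":0,"y":0,"z":0,"twist":0},{"x":0,"y":0,"z":0,"twist":0}]' 0.6
```

```text
tool_pos: [0.5511, -0.2236, 0.3684]
force: [-0.9, 0.2, 5.7]
tool_pos: [0.5506, -0.2234, 0.3675]
force: [-2.6, 0.6, 5.4]
t: 19.5
tool_pos: [0.5506, -0.2234, 0.3672]
orientation: [-1.041, 1.441, -1.44]
force: [-0.6, 0.2, 0.3]
opening: 0.0325
t: 20.1
tool_pos: [0.5506, -0.2234, 0.3674]
orientation: [-1.041, 1.44, -1.44]
force: [0.0, -0.2, 1.2]
opening: 0.0731
```

Released. I'll withdraw straight up and then move back towards the robot.

```bash
python3 -m inch '[{"x":0,"y":-5,"z":0,"twist":0},{"x":0,"y":-15,"z":0,"twist":0},{"x":0,"y":-20,"z":0,"twist":0},{"x":0,"y":-25,"z":0,"twist":0},{"x":0,"y":-25,"z":0,"twist":0},{"x":0,"y":-20,"z":0,"twist":0}]' | sed -n '2p;4p'
python3 -m inch '[{"x":15,"y":-10,"z":-10,"twist":0},{"x":30,"y":0,"z":-15,"twist":0},{"x":40,"y":0,"z":-20,"twist":0},{"x":40,"y":0,"z":-20,"twist":0},{"x":40,"y":0,"z":-20,"twist":0},{"x":40,"y":0,"z":-20,"twist":0},{"x":30,"y":0,"z":-15,"twist":0},{"x":0,"y":0,"z":0,"twist":0}]' 
python3 -c "
from h import *
c=cap('side'); save(c,'side16');save(c,'side16c',(310,270,460,420),4);c=cap('top'); save(c,'top16');save(c,'top16c',(400,120,540,260),4)"
```

```text
tool_pos: [0.5505, -0.2234, 0.4809]
force: [-0.1, 0.6, -0.6]
t: 21.5
tool_pos: [0.3592, -0.4116, 0.4878]
orientation: [-1.04, 1.444, -1.444]
force: [0.1, 0.2, -0.7]
opening: 0.0743
```

View pics/side16.png

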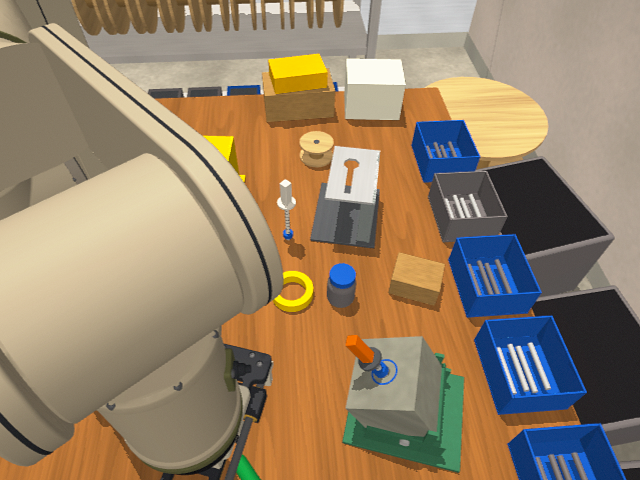

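View pics/side16c.png

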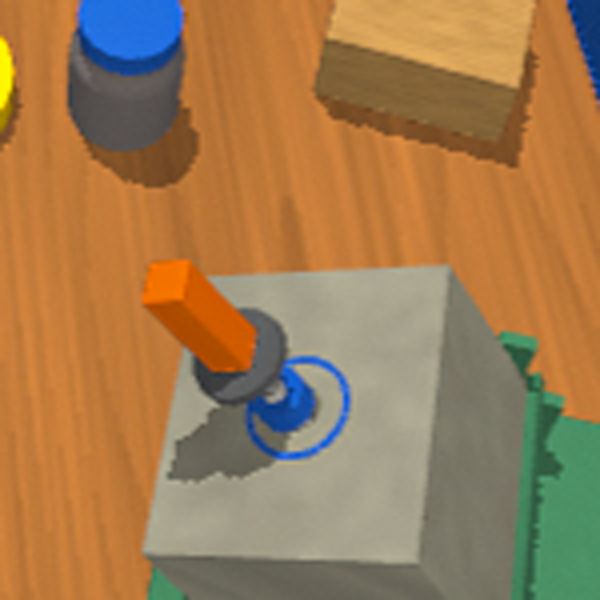

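View pics/top16.png

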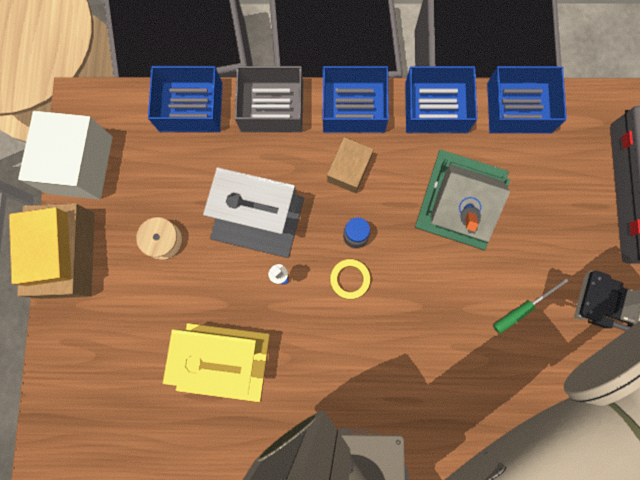

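Run:
```python
from h import *
s,t=load('side'),load('top'); r=[]
for n,c,box in(('s',s,(335,325,385,375)),('t',t,(455,195,490,240))):
    x0,y0,x1,y1=box; hsv=cv2.cvtColor(c['color'],cv2.COLOR_RGB2HSV)[y0:y1,x0:x1]
    m=(hsv[...,0]<18)&(hsv[...,0]>2)&(hsv[...,1]>170)&(hsv[...,2]>70); p=np.argwhere(m)[:,::-1]+[x0,y0]
    print(n,m.sum(),p.mean(0),p.min(0),p.max(0))
M=np.array([.5874,-.2355,.1345]); n=np.array([-.4748,.1567,.866])
for k in(70,76,104): print(k,proj(s,M+n*k/1e3),proj(t,M+n*k/1e3))
a=cv2.resize(s['color'][330:390,335:405],None,fx=6,fy=6,interpolation=2);b=cv2.resize(t['color'][190:240,445:500],None,fx=7,fy=7,interpolation=2)
h=max(a.shape[0],b.shape[0]);f=lambda i:np.pad(i,((0,h-i.shape[0]),(0,0),(0,0)));im=np.hstack([f(a),f(b)])[:,:800];cv2.imwrite('pics/fin.png',im[...,::-1])
```

```text
s 1684 [353.66211401 345.17755344] [335 325] [384 374]
t 168 [471.18452381 221.45833333] [466 213] [477 230]
70 [[366.63219326 349.59103085]] [[473.10216748 216.74885497]]
76 [[365.01074259 347.61456578]] [[473.39440122 217.58984083]]
104 [[357.22665622 338.12616438]] [[474.80248195 221.64199428]]
```

View pics/fin.png

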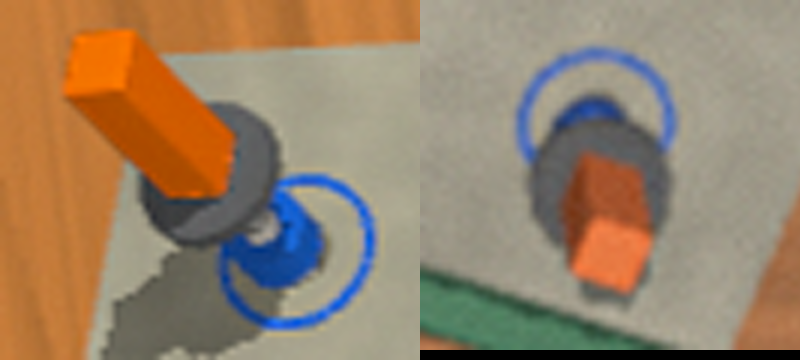

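Run:
```python
from h import *
s,t=load('side'),load('top')
M=np.array([.5874,-.2355,.1345]); n=np.array([-.4748,.1567,.866])
p,e=tri(s,(352,340.5),t,(472.3,226.6)); d=p-M; print(p,e,'along',d@n,'off',d-n*(d@n), 'len',np.linalg.norm(d))
# collar top-face centre estimated 12 mm out
print(proj(s,M+n*.012),proj(s,M+n*.006),proj(s,M+n*.0))
c=cap('side'); I=c['color'][355:385,370:400].astype(int); print(abs(I-s['color'][355:385,370:400]).max(), robot.read_state()['t'])
```

```text
[ 0.53095677 -0.21709199  0.2137519 ] 0.0005988554855798111 along 0.09831592733474824 off [-0.00976283  0.00300191 -0.00588969] len 0.09902301210249731
[[381.51996586 367.73846081]] [[382.98318567 369.52205058]] [[384.4327714  371.28902111]]
9 21.65
```

```bash
python3 -c "
from h import *
print(robot.close_job())"
```

```text
the job is handed in; nothing more can be done
None
```

I slid the orange gauge along the steel rack's slot to the wide end and lifted it free with its collar. It is now standing in the slanting hole with the blue collar pushed up the rod, and the job is handed in at about 21.7 s.

- **Getting it in:** the tool could only point straight down. So I set the tip a few millimetres into the hole, loosened the grip and let the gauge pivot in the pads to 30°. Then I pushed it along the hole.
- **Bottoming out:** the push met a steady drag of about 3 to 4 N from the collar, then a hard stop at roughly 78 mm depth. The force rose to about 26 N there before I backed off. That is firmer than "gently", though well under the limits.
- **Last checks:** the final pictures show the gauge standing free with the collar on the face inside the blue ring. The robot is clear of everything, and the other things look where they were.
- **What disagreed:** after release the gauge sagged a few degrees in the wider hole, so the collar may sit flush on one edge only. The picture-based depth came out at 83 mm, against 78 mm from the arm. I put the picture figure at about ±2 mm and did not resolve the difference.

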